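Lift the cleaned parts basket out of its dish with the sprung clip

ROBOT

A 6-joint arm with a two-finger parallel gripper is mounted at the origin on the work surface. World frame = base frame: x ahead of the robot, y to its left, z up, the work surface at z = 0. Lengths are in m, angles in degrees, forces in N, time in s.
With the tool pointing down it reaches from about 0.4 to 0.825 m from the base axis. Payload 7 kg.
Tool frame: the origin (TCP) lies midway between the tips of the shut fingers; the grasp point (between the pads) lies r.grip_depth behind it (r.grip_depth is the distance from the TCP to the grasp point, in m); z points along the fingers, y is the line along which they close (so a half turn about z gives the same grasp; the last joint's range is limited). The gripper opens to 88 mm and grips with 3 to 60 N. Pads are 19 mm wide; open, the fingers measure 130 mm over their backs; the gripper's body (78 mm by 193 mm) begins 47 mm behind the grasp point.
Start: joints at [85.376, 20.546, 0.682, 0, -70.136, -16.507], TCP at [0.243, 0.63, 0.227] pointing down, gripper open.
Joint ranges: [-176.03, 176.03], [-82.01, 121.73], [-58.28, 71.71], [-173.87, 95.51], [-174.79, -0.11], [-173.66, 173.66]. Speed limits (degrees/s): [136.94, 136.94, 172.46, 180, 180, 180].

INTERFACE

Orientations are given as [roll, pitch, yaw] about the fixed x, y, z axes, in that order (R = Rz(yaw) Ry(pitch) Rx(roll)).
In Python, from plant import r gives the robot as it stands.
- The arm moves only by the tool pendant, called after "Emit:" as name(argument=value, ...), one argument or row to a line, values as JSON. Schema: {"type":"object","properties":{"deltas":{"type":"object","properties":{"moves":{"type":"array","items":{"type":"array","items":{"type":"number"},"minItems":6,"maxItems":6},"minItems":1,"maxItems":12}},"additionalProperties":false,"required":["moves"]},"finger_gap":{"type":"number"},"squeeze":{"type":"number"},"only":{"type":"string"},"quiet":{"type":"boolean"},"lines":{"type":"string"}},"required":["deltas"],"additionalProperties":false}. deltas is an object whose key "moves" holds a list of rows, 1 to 12 of them, each of 6 numbers: dx, dy, dz in normalised numbers (1 is 1 m), then a rotation vector rx, ry, rz in a scale on which 1.0 is pi/2 rad; each row is the pose to reach, as a shift and turn from the pose commanded when the call began, along the tool's axes at that moment; what a row does not reach only later rows make up. A row lasts 1/12 s, in which the tool goes at most 0.0417 m and 7.16 degrees, less where a joint would pass 70% of its speed; a pose out of reach is approached as far as the arm can. finger_gap is the finger opening in m, set as the call begins (left out keeps the last). The fingers move at their own pace and stop on an object; squeeze is the grip in N (left out, the last holds). Time passes only in rows, so rows that do not move let the fingers close. The tool returns the time, the measured TCP pose, the force, the opening and the grip force at its end. only (a regular expression) keeps the lines of the reply that match it, lines (a string "A,B") keeps lines A to B, and quiet returns only ok. A shift or turn number past 1, either way, is cut back to 1. Input that does not fit is refused with a message, and nothing moves.
- r.get_state(): the state, without advancing time (a new reading comes with each control period).
- r.capture(name): name is "scene" or "top"; returns a dict with "frame" (420x560x3 uint8, red, green, blue), "z_map" (420x560 float32, m along the optical axis (not along the pixel's ray), 0 where there is no reading), "fx", "fy", "cx", "cy" (pixels), "D" ([k1, k2, p1, p2, k3] as OpenCV has them; the pictures are not rectified), "cam_to_world" (4x4, takes a point from camera to world coordinates). Camera axes: x right, y down, z forward; pixel columns grow to the right and rows downward; lengths in m; the calibration is good to about 2 mm. A picture is of the moment at which its call begins.
- r.close_job(): hands the job in; it is judged then, once.
The state is a dict: "time_s": time; "joints": joint angles; "qd": joint speeds; "joint_torque": joint torques, N m; "tcp_pos": TCP position; "eef_rot": TCP orientation; "contact_force": force on the tool from outside, world axes, zero at the start; "moment": the same for the moment, N m; "gripper_width": finger opening in m; "gripper_force": force on a finger pad.
Only numpy, scipy, OpenCV 4.12 (cv2) and the standard library are available. Lean on these libraries where they do the work, as an engineer would, in place of code of your own. Each camera call takes 0.05 s, during which the arm holds its last target. There are 200 camera calls.

TASK

Use the sprung steel clip to lift the freshly cleaned parts basket, so that the gripper's fingers never touch the basket: squeeze the clip's handles to take it off its stand, let its jaws close on the basket's upright tab while the basket still rests in the dish, then hold the clip by its body and raise the basket level until its underside is at least 100 mm above the bench. Keep both watch cases in the basket and leave everything else on the bench where it is. Finish while still holding the clip, with the basket hanging from it level and still.

Things in the scene. Friction and masses are not known exactly. Their poses are not given: they have to be found in the camera images.
- clip: Loose sprung steel clip (60 g), like a large clothes peg, jaws down. Origin: centre of its pivot; x across the jaws, y along the pivot, z up to the handles. Two flat cheek plates, 18 mm square, centred on the pivot, 30 mm over their outsides along y: gripped by these along y it is carried without opening. The pose is of the -x half with the cheeks; squeezed open it leans 0.28 rad
- clip_handles (a point): Point of the clip 30 mm above the pivot, between its two flat handles. They are 20 mm wide (y), reach 43 mm above the pivot and slope apart: 27 mm over the outsides at the pivot, 52 mm at the top. Squeezed together along x (10 to 25 N) until parallel, 27 mm over the outsides, they open the jaws; let go, the jaws spring shut, about 6 N
- clip_jaws (a point): Point of the clip 33 mm below the pivot, between the middles of its two flat jaw pads, 20 mm wide (y), from 42 to 24 mm below the pivot. Squeezed fully, they gape 25 mm at the tips, 15 mm at the pads' top. At the start they grip the stand's plate, the pivot 21 to 24 mm above its top edge
- clip_lever (a joint): opening angle of the clip's jaws (rad): about 0 when closed on a 3 mm plate, 0.56 when squeezed fully open, -0.06 when shut on nothing
- stand: Fixed clip stand: dark steel base 80 x 60 x 14 mm with an upright plate in its middle, 3 mm thick (x), 30 mm wide (y), top edge 66 mm above the bench. Origin: centre of the underside. The clip's x is along the stand's x at the start
- dish: Fixed white rinse dish, 150 (x) x 120 (y) x 16 mm high, walls and floor 5 mm thick, in which the basket rests. Origin: centre of the underside
- basket: Loose slotted steel parts basket, 110 (x) x 80 (y) mm, walls 18 mm high, floor 3 mm, split in two halves by a wall along y in the middle; 110 g (varies by a third). An upright flat tab stands on that wall: 3 mm thick (x), 30 mm wide (y), its top edge 60 mm above the underside. Origin: centre of the underside
- tab_top (a point): middle of the top edge of the basket's tab, 60 mm above the basket's underside
- case_a: Loose round steel watch case lying in the basket's -x half, 35 mm across, 9 mm high, 35 g. Origin: centre of the underside
- case_b: Loose round steel watch case lying in the basket's +x half, as the other
- jar: Bystander: small jar with a lid, 44 mm across, 45 mm high. Origin: centre of the underside
- oil_bottle: Bystander: small oil bottle, 28 mm across, 60 mm high. Origin: centre of the underside
- screwdriver: Bystander: small screwdriver lying on the bench, 120 mm long
- loupe: Bystander: black eye loupe, 34 mm across, 28 mm high. Origin: centre of the underside
- holder: Bystander: grey movement-holder ring, 52 mm across, 12 mm high. Origin: centre of the underside
- watch: Bystander: finished steel watch with bracelet laid out flat, 130 x 42 mm, 11 mm high. Origin: centre of the underside
Things that resemble listed ones, but are neither listed nor needed, are in the scene too. What is shaped like the case_a but blue or yellow is not meant.

How it is judged:
By the outcome, as a careful person would: the job done as asked, in the order asked, and still so for the second after the job is handed in, while the arm keeps its last pose, push and grip.
It also fails if it takes over 51 s, if anything falls off the work surface, if the arm or the gripper's body presses on something with over 40 N, if the wrist force passes 120 N, or if a joint passes its speed limit or range.

## Working session

There is one attempt and no reset: what is moved stays moved. The work goes in short steps, Python scripts to look and compute and a tool call to move; the robot and the scene stay as the last step left them, time stands still between calls to the robot, and variables do not carry over. Pictures are saved under pics/ and viewed, at most 10 in all, crops included, and the job is handed in when it is done.

```bash
mkdir -p pics; ls; cat > h.py <<'E'
import numpy as np, cv2
from plant import r
def cap(n):
    c=r.capture(n); np.savez(f'/tmp/{n}.npz',**{k:np.array(v) for k,v in c.items()}); return c
def cloud(c):
    K=np.array([[c['fx'],0,c['cx']],[0,c['fy'],c['cy']],[0,0,1.]],float)
    h,w=c['z_map'].shape; u,v=np.meshgrid(np.arange(w),np.arange(h))
    p=cv2.undistortPoints(np.stack([u,v],-1).reshape(-1,1,2).astype(float),K,np.array(c['D'],float)).reshape(h,w,2)
    z=c['z_map'][...,None]; P=np.concatenate([p*z,z],-1); T=np.array(c['cam_to_world'])
    W=P@T[:3,:3].T+T[:3,3]; W[c['z_map']==0]=np.nan; return W
E
python3 - <<'E'
from h import *
for n in('top','scene'):
    c=cap(n); cv2.imwrite(f'pics/{n}0.png',cv2.resize(c['frame'][...,::-1],(800,600)))
    W=cloud(c); print(n,np.array(c['cam_to_world'])[:3].round(3).tolist(),c['fx'])
s=r.get_state();print(r.grip_depth,s)
E
```

```text
pics
top [[-0.04, -0.979, 0.201, 0.433], [-0.999, 0.038, -0.013, -0.046], [0.005, -0.202, -0.979, 0.822]] 381.39020799822055
scene [[-0.781, 0.46, -0.423, 1.093], [0.625, 0.573, -0.53, 0.591], [-0.001, -0.678, -0.735, 0.993]] 498.069283380488
0.0188 {'time_s': 0.1, 'joints': array([ 8.53773837e+01,  2.05874970e+01,  6.38113519e-01, -1.72106732e-02,
       -7.01355780e+01, -1.65047443e+01]), 'qd': array([-0.00198602, -0.0538645 ,  0.15328773,  0.02159695, -0.04892984,
        0.06305587]), 'joint_torque': array([-9.48282577e-04, -5.84162843e+01,  2.93753046e+01,  7.01555818e+00,
        1.01551219e-02, -5.43143301e-05]), 'tcp_pos': array([0.24319245, 0.62919344, 0.22570925]), 'eef_rot': array([ 1.79913942e+02, -8.62601171e-03, -2.11332142e+01]), 'contact_force': array([ 0.59150901,  0.08423853, -0.51869066]), 'moment': array([0.02054709, 0.01021068, 0.03772925]), 'gripper_force': 0.0, 'gripper_width': 0.08746159090975647}
```

View pics/top0.png

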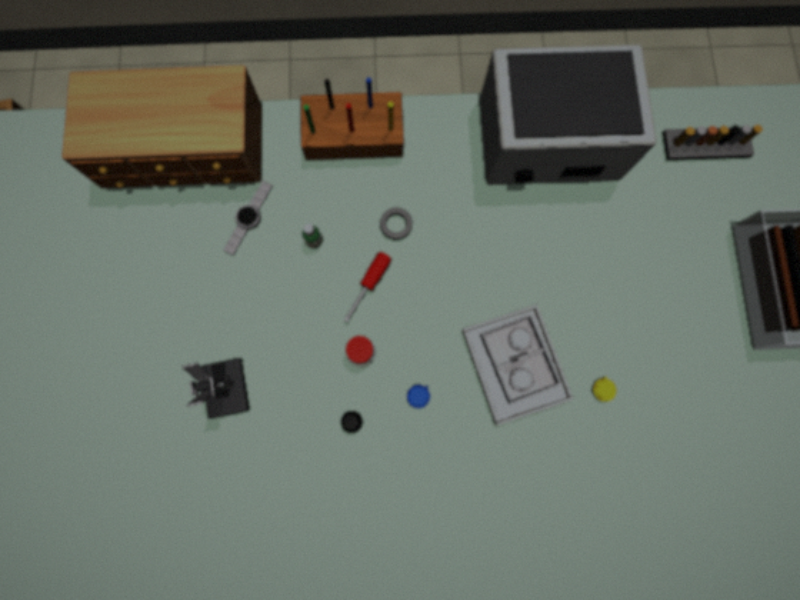

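View pics/scene0.png

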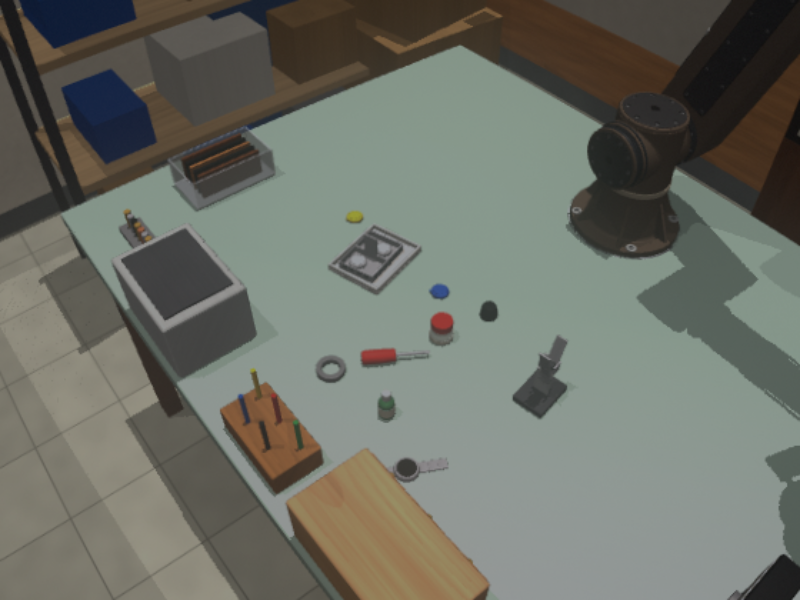

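The top view shows the stand and clip at about (222,388), with the handles leaning out to (190,380). The dish and basket are centred at about (517,365), with the tab at (518,357). In the scene view the clip is at (550,365) and the basket at (375,258). Next I fit poses from the depth clouds.

```bash
cat > m.py <<'E'
from h import *
C={n:dict(np.load(f'/tmp/{n}.npz')) for n in('top','scene')}
Wt,Ws=cloud(C['top']),cloud(C['scene'])
def rect(P):
    c,s,a=cv2.minAreaRect((P[:,:2]*1000).astype(np.float32)); return np.round(c,1),np.round(s,1),round(a,1)
def sel(W,c,rad,z0,z1):
    P=W.reshape(-1,3); P=P[~np.isnan(P[:,0])]
    return P[(np.hypot(*(P[:,:2]-c).T)<rad)&(P[:,2]>z0)&(P[:,2]<z1)]
E
python3 - <<'E'
from m import *
d=Wt[255,362]; s=Wt[272,163]; print('dish',d,'stand',s)
for n,W in(('top',Wt),('scene',Ws)):
    print(n,'bench z',np.nanmedian(sel(W,[.5,0],.3,-.02,.02)[:,2]))
    P=sel(W,d[:2],.12,.010,.03);print('dish',len(P),rect(P))
    P=sel(W,d[:2],.05,.030,.08);print('tab',len(P),P.mean(0).round(4),P.max(0).round(4),P.min(0).round(4),rect(P))
    P=sel(W,s[:2],.08,.008,.02);print('base',len(P),rect(P))
    for a,b in((.02,.045),(.045,.07),(.07,.08),(.08,.09),(.09,.1),(.1,.115),(.115,.14)):
        P=sel(W,s[:2],.08,a,b);
        if len(P)>2: print('clip',a,len(P),P.mean(0).round(4),rect(P))
    for q in((.02)),: pass
for n,a,b,t in(('top',(90,230,200,310),(310,205,410,305),6),):
    f=C[n]['frame'][...,::-1]
    A=cv2.resize(f[230:310,110:190],(400,400),interpolation=cv2.INTER_CUBIC);B=cv2.resize(f[210:300,315:405],(400,400),interpolation=cv2.INTER_CUBIC)
    f=C['scene']['frame'][...,::-1]
    cv2.imwrite('pics/z1.png',cv2.convertScaleAbs(np.hstack([A,cv2.resize(f[225:300,345:420],(400,400),interpolation=cv2.INTER_CUBIC)]),alpha=1.6))
E
```

```text
dish [ 0.49300076 -0.23567831  0.00617943] stand [0.47345411 0.1859396  0.01208634]
top bench z -0.0004701606242600853
dish 1477 (array([ 500.5, -252. ]), array([150.5, 157.5]), 16.2)
tab 30 [ 0.5011 -0.2356  0.06  ] [ 0.5073 -0.2238  0.0666] [ 0.4962 -0.2516  0.0309] (array([ 501.8, -237.9]), array([ 2.9, 29.2]), 18.7)
base 915 (array([476.6, 199.7]), array([80.2, 60.9]), 9.5)
clip 0.02 13 [0.4774 0.1891 0.03  ] (array([476.6, 191.3]), array([ 3.1, 13.7]), 22.3)
clip 0.045 24 [0.4776 0.1892 0.0585] (array([477. , 189.8]), array([10.1,  7.7]), 80.5)
clip 0.07 10 [0.472  0.2022 0.0779] (array([472.6, 200.3]), array([ 6.5, 30.5]), 36.3)
clip 0.08 58 [0.4774 0.2004 0.0862] (array([474.3, 201.8]), array([25.8, 28.3]), 8.4)
clip 0.09 176 [0.4758 0.2031 0.0949] (array([476. , 202.8]), array([28.6, 30.3]), 5.1)
clip 0.1 57 [0.4808 0.2028 0.1073] (array([475.7, 201.3]), array([37.4, 23. ]), 11.9)
clip 0.115 114 [0.4798 0.2033 0.1263] (array([475.8, 202.6]), array([51.7, 20.8]), 10.3)
scene bench z 0.0002541007431164921
dish 977 (array([ 493.9, -235.9]), array([154.7, 124.5]), 16.0)
tab 96 [ 0.5013 -0.2378  0.0497] [ 0.5084 -0.2212  0.068 ] [ 0.4943 -0.256   0.0303] (array([ 500.8, -239. ]), array([ 8.5, 34.7]), 16.9)
base 544 (array([476.5, 201.2]), array([83.1, 60.7]), 7.7)
clip 0.02 69 [0.4766 0.2003 0.0319] (array([475.8, 200.1]), array([ 6.3, 29.2]), 6.0)
clip 0.045 69 [0.4778 0.2012 0.0572] (array([475. , 200.8]), array([28.5, 12.1]), 81.4)
clip 0.07 15 [0.4811 0.2059 0.0748] (array([478.9, 203.8]), array([15. , 14.6]), 21.6)
clip 0.08 36 [0.4753 0.2081 0.0873] (array([473.9, 205.1]), array([29.2, 27.7]), 3.4)
clip 0.09 75 [0.4722 0.2056 0.0955] (array([475.6, 204.2]), array([33.9, 27.5]), 13.4)
clip 0.1 74 [0.4694 0.2027 0.1077] (array([474.7, 205.8]), array([42.2, 23.8]), 13.0)
clip 0.115 100 [0.4686 0.2022 0.1258] (array([474.7, 204.1]), array([54.2, 20.7]), 12.3)
```

View pics/z1.png

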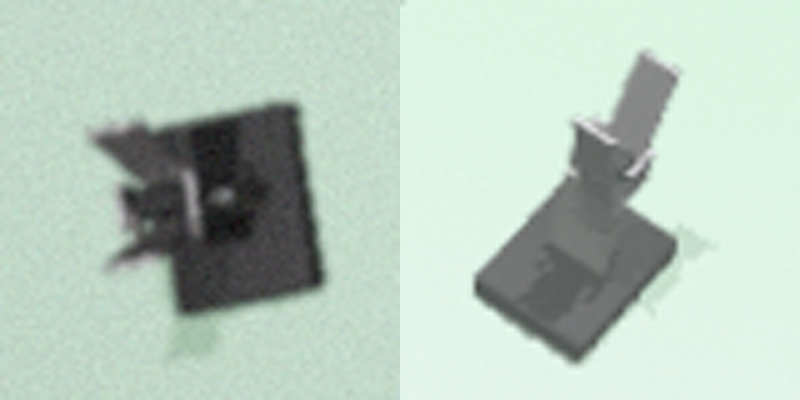

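The crops confirm it: the clip is upright on the stand plate with its x at about 10°, centred near (0.4757, 0.2025). The tab top is near (0.5015, -0.2385) with its x at about 17°. Next is a helper that turns target poses into tool-axis deltas.

```bash
cat > d.py <<'E'
import sys,numpy as np
from scipy.spatial.transform import Rotation as R
from plant import r
s=r.get_state(); x,y,z,yaw=map(float,sys.argv[1:5])
R0=R.from_euler('xyz',s['eef_rot'],degrees=True); T=R.from_euler('xyz',[180,0,yaw],degrees=True)
print('shift',R0.inv().apply(np.array([x,y,z])-s['tcp_pos']).round(4),'rot',(R0.inv()*T).as_rotvec(degrees=True).round(2),'at',s['tcp_pos'].round(4),s['eef_rot'].round(2),s['joints'].round(1),s['time_s'],s['gripper_width'],s['gripper_force'],s['contact_force'].round(1))
E
python3 d.py .4757 .2025 .2 -80.2; python3 - <<'E'
from m import *
for n,W in(('top',Wt),('scene',Ws)):
    P=sel(W,[.476,.202],.05,.1,.2);print(n,'clip top',np.sort(P[:,2])[-8:].round(4))
    for c in([.5015,-.2385],):
        P=sel(W,c,.03,.055,.08);print('tabtop',len(P),np.sort(P[:,2])[-5:].round(4),P.mean(0).round(4),rect(P))
    P=sel(W,[.4937,-.236],.1,.018,.029);print('basket rim',len(P),rect(P))
E
```

```text
shift [0.3707 0.3141 0.0262] rot [ 7.000e-02 -5.000e-02  5.907e+01] at [0.2432 0.6292 0.2257] [ 1.7991e+02 -1.0000e-02 -2.1130e+01] [ 85.4  20.6   0.6  -0.  -70.1 -16.5] 0.1 0.08746159090975647 0.0 [ 0.6  0.1 -0.5]
top clip top [0.1334 0.1334 0.1335 0.1337 0.134  0.134  0.1343 0.1349]
tabtop 24 [0.0654 0.0655 0.0662 0.0664 0.0666] [ 0.5018 -0.2377  0.0641] (array([ 502. , -238.1]), array([ 2.8, 28.7]), 17.9)
basket rim 315 (array([ 505.2, -231. ]), array([123.3, 113.8]), 15.0)
scene clip top [0.1335 0.1337 0.1338 0.1339 0.1341 0.1342 0.1343 0.1346]
tabtop 36 [0.0652 0.0656 0.0669 0.0675 0.068 ] [ 0.5015 -0.2393  0.0614] (array([ 501.1, -239.4]), array([ 7.2, 33.1]), 22.1)
basket rim 316 (array([ 495.4, -233.2]), array([148.8, 117.9]), 17.3)
```

The manual's scale: turns go in shares of pi/2 rad. Converting my numbers, 59.07 degrees / 90 = 0.6563.

Emit:
pendant(
  deltas={"moves": [[0.03, 0.025, 0, 0, 0, 0.0556], [0.06, 0.051, 0.002, 0, 0, 0.1111], [0.09, 0.076, 0.005, 0, 0, 0.1667], [0.12, 0.102, 0.007, 0, 0, 0.2222], [0.15, 0.127, 0.01, 0, 0, 0.2778], [0.18, 0.153, 0.012, 0, 0, 0.3333], [0.21, 0.178, 0.015, 0, 0, 0.3889], [0.24, 0.203, 0.017, 0, 0, 0.4444], [0.27, 0.229, 0.02, 0, 0, 0.5], [0.3, 0.254, 0.022, 0, 0, 0.5556], [0.33, 0.28, 0.024, 0, 0, 0.6111], [0.3707, 0.3141, 0.0262, 0.0008, -0.0006, 0.6563]]},
  finger_gap=0.088,
  squeeze=30,
)

```text
time_s: 1.1
tcp_pos: [0.4705, 0.2113, 0.2007]
eef_rot: [-180.0, 0.1, -80.4]
contact_force: [0.8, 1.0, -0.2]
gripper_width: 0.0881
gripper_force: 0.0
```

Emit:
pendant(
  deltas={"moves": [[0, 0, 0, 0, 0, 0], [0, 0, 0, 0, 0, 0], [0, 0, 0, 0, 0, 0]]},
)

```text
time_s: 1.35
tcp_pos: [0.4704, 0.2127, 0.2007]
eef_rot: [-180.0, 0.1, -80.2]
contact_force: [-0.3, 0.6, 0.1]
gripper_width: 0.0878
gripper_force: 0.0
```

```bash
python3 d.py .4757 .2025 .101 -80.2
```

```text
shift [ 0.0111 -0.0035  0.0997] rot [-0.02  0.07 -0.04] at [0.4704 0.2127 0.2007] [-1.7998e+02  7.0000e-02 -8.0240e+01] [ 46.1   6.7 -21.3  -0.1 -62.  -36.3] 1.35 0.08780181071168627 0.0 [-0.3  0.6  0.1]
```

Emit:
pendant(
  deltas={"moves": [[0.0111, -0.0035, 0.02, 0, 0, 0], [0.0111, -0.0035, 0.045, 0, 0, 0], [0.0111, -0.0035, 0.045, 0, 0, 0], [0.0111, -0.0035, 0.045, 0, 0, 0]]},
)

```text
time_s: 1.68
tcp_pos: [0.4747, 0.2032, 0.1552]
eef_rot: [179.9, -0.0, -80.1]
contact_force: [0.4, 0.3, -0.0]
gripper_width: 0.0877
gripper_force: 0.0
```

```bash
python3 d.py .4757 .2025 .101 -80.2
```

```text
shift [ 0.0009 -0.0009  0.0542] rot [ 0.1  -0.02  0.12] at [0.4747 0.2032 0.1552] [ 1.799e+02 -2.000e-02 -8.008e+01] [ 44.9   9.2 -24.8  -0.  -56.1 -35. ] 1.6833 0.0876728933305759 0.0 [ 0.4  0.3 -0. ]
```

Now I descend and squeeze.

Emit:
pendant(
  deltas={"moves": [[0.001, -0.001, 0.02, 0, 0, 0], [0.001, -0.001, 0.04, 0, 0, 0], [0.001, -0.001, 0.0542, 0, 0, 0], [0.001, -0.001, 0.0542, 0, 0, 0], [0.001, -0.001, 0.0542, 0, 0, 0]]},
)

```text
time_s: 2.1
tcp_pos: [0.4771, 0.203, 0.1026]
eef_rot: [-179.9, 0.1, -80.1]
contact_force: [0.4, 0.4, 0.1]
gripper_width: 0.0875
gripper_force: 0.0
```

Emit:
pendant(
  deltas={"moves": [[0, 0, 0, 0, 0, 0], [0, 0, 0, 0, 0, 0], [0, 0, 0, 0, 0, 0], [0, 0, 0, 0, 0, 0], [0, 0, 0, 0, 0, 0], [0, 0, 0, 0, 0, 0], [0, 0, 0, 0, 0, 0], [0, 0, 0, 0, 0, 0], [0, 0, 0, 0, 0, 0], [0, 0, 0, 0, 0, 0]]},
  finger_gap=0.02,
  squeeze=30,
)

```text
time_s: 2.93
tcp_pos: [0.4769, 0.202, 0.1015]
eef_rot: [-180.0, 0.1, -80.2]
contact_force: [-0.0, -0.0, -1.3]
gripper_width: 0.0268
gripper_force: 11.1
```

```bash
python3 d.py .4757 .2025 .101 -80.2
```

```text
shift [-0.0007  0.001   0.0005] rot [-0.03  0.07 -0.  ] at [0.4769 0.202  0.1015] [-1.7997e+02  7.0000e-02 -8.0200e+01] [ 44.7  12.7 -28.6  -0.1 -48.6 -34.8] 2.9333 0.026807349340436503 11.06694370508194 [-0.  -0.  -1.3]
```

Emit:
pendant(
  deltas={"moves": [[0, 0, 0, 0, 0, 0], [0, 0, 0, 0, 0, 0], [0, 0, 0, 0, 0, 0], [0, 0, -0.005, 0, 0, 0], [0, 0, -0.012, 0, 0, 0], [0, 0, -0.02, 0, 0, 0], [0, 0, -0.03, 0, 0, 0], [0, 0, -0.045, 0, 0, 0], [0, 0, -0.06, 0, 0, 0], [0, 0, -0.08, 0, 0, 0], [0, 0, -0.08, 0, 0, 0], [0, 0, -0.08, 0, 0, 0]]},
)

```text
time_s: 3.93
tcp_pos: [0.4775, 0.2025, 0.1837]
eef_rot: [-179.8, 0.2, -80.2]
contact_force: [-0.9, 0.0, -0.8]
gripper_width: 0.0257
gripper_force: 30.0
```

```bash
python3 - <<'E'
from h import *
c=cap('scene');d=cap('top')
A=cv2.resize(c['frame'][200:300,330:430,::-1],(400,400),interpolation=cv2.INTER_CUBIC);B=cv2.resize(d['frame'][220:320,90:190,::-1],(400,400))
cv2.imwrite('pics/l1.png',cv2.convertScaleAbs(np.hstack([A,B]),alpha=1.6))
E
```

```text
(no output)
```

View pics/l1.png

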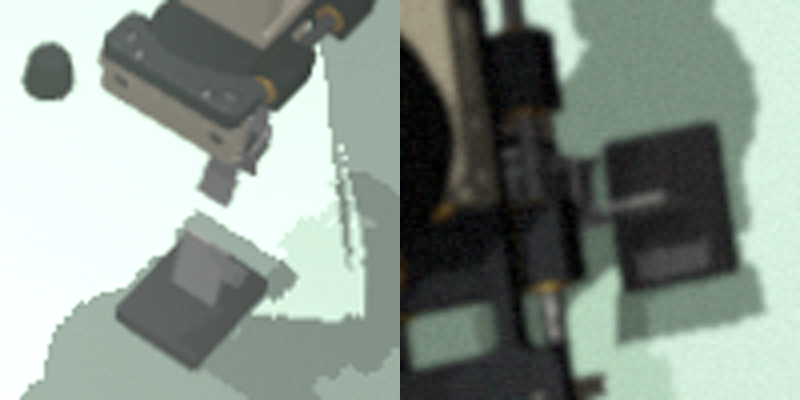

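```bash
python3 d.py .5016 -.2386 .18 -73
```

```text
shift [0.4382 0.0502 0.001 ] rot [-0.04  0.09 -7.21] at [0.4766 0.2018 0.1818] [-1.7996e+02  1.0000e-01 -8.0210e+01] [ 44.7   7.7 -22.7  -0.1 -59.5 -34.8] 4.0333 0.025950906515619487 29.976659417152405 [-0.4  0.1 -0.7]
```

Both clips of the picture agree: the clip is free of the stand, squeezed open between the fingers at about (235,160) left, with the bare plate at (215,265). I'll carry it to above the tab.

Scaled: -7.2 degrees / 90 = -0.08.

Emit:
pendant(
  deltas={"moves": [[0.015, 0.002, -0.01, 0, 0, 0], [0.05, 0.005, -0.01, 0, 0, -0.0111], [0.09, 0.01, -0.01, 0, 0, -0.0167], [0.13, 0.015, -0.01, 0, 0, -0.0222], [0.17, 0.02, -0.01, 0, 0, -0.0333], [0.21, 0.025, -0.01, 0, 0, -0.0389], [0.25, 0.03, -0.01, 0, 0, -0.0444], [0.29, 0.034, -0.01, 0, 0, -0.0556], [0.33, 0.038, -0.01, 0, 0, -0.0611], [0.37, 0.042, -0.01, 0, 0, -0.0667], [0.41, 0.046, -0.005, 0, 0, -0.0778], [0.4382, 0.0502, 0, 0, 0, -0.08]]},
)

```text
time_s: 5.03
tcp_pos: [0.5013, -0.2418, 0.1808]
eef_rot: [-180.0, 0.1, -73.0]
contact_force: [-0.2, -0.2, -1.2]
gripper_width: 0.0257
gripper_force: 30.0
```

Emit:
pendant(
  deltas={"moves": [[0, 0, 0, 0, 0, 0], [0, 0, 0, 0, 0, 0], [0, 0, 0, 0, 0, 0], [0, 0, 0, 0, 0, 0]]},
)

```text
time_s: 5.37
tcp_pos: [0.5018, -0.238, 0.1811]
eef_rot: [-180.0, 0.1, -73.0]
contact_force: [0.1, -0.2, -0.7]
gripper_width: 0.0257
gripper_force: 30.0
```

```bash
python3 d.py .5016 -.2386 .18 -73
python3 - <<'E'
from m import *
C={n:cap(n) for n in('top','scene')}
for n in C:
    W=cloud(C[n]); 
    P=sel(W,[.5016,-.2386],.05,.118,.14); print(n,'clip low',len(P),P.mean(0).round(4) if len(P) else '', rect(P) if len(P)>3 else '')
    P=sel(W,[.5016,-.2386],.03,.04,.075); print(n,'tab',len(P), rect(P) if len(P)>3 else '')
A=cv2.resize(C['scene']['frame'][120:220,210:310,::-1],(400,400),interpolation=cv2.INTER_CUBIC);B=cv2.resize(C['top']['frame'][190:310,300:420,::-1],(400,400))
cv2.imwrite('pics/l2.png',cv2.convertScaleAbs(np.hstack([A,B]),alpha=1.6))
E
```

```text
shift [0.0006 0.0003 0.0011] rot [-0.04  0.08  0.03] at [ 0.5018 -0.238   0.1811] [-1.7996e+02  8.0000e-02 -7.2970e+01] [ -5.2  11.4 -18.3  -0.1 -60.4  22.3] 5.3667 0.025712367065960653 29.97660756111145 [ 0.1 -0.2 -0.7]
top clip low 35 [ 0.4992 -0.233   0.1296] (array([ 502.1, -235.6]), array([31.6, 18.6]), 17.8)
top tab 23 (array([ 500.8, -234.7]), array([ 2.9, 23.4]), 17.8)
scene clip low 60 [ 0.5063 -0.2336  0.1305] (array([ 502.4, -234.3]), array([32.9, 20.4]), 8.7)
scene tab 74 (array([ 500.8, -238. ]), array([ 8.7, 31.7]), 18.7)
```

View pics/l2.png

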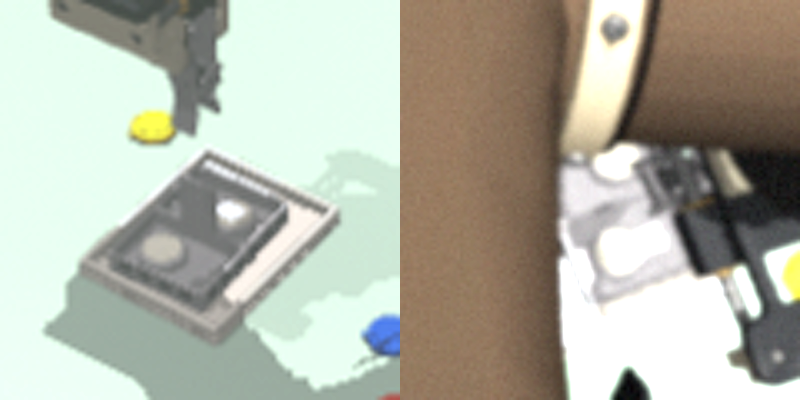

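The clip is open above the tab, with its jaws at about (205,115) in the left crop. The depth cloud puts them about 3 mm too far along +y, so I correct that and lower it.

Emit:
pendant(
  deltas={"moves": [[0.003, 0, 0.005, 0, 0, 0], [0.003, 0, 0.018, 0, 0, 0], [0.003, 0, 0.03, 0, 0, 0], [0.003, 0, 0.04, 0, 0, 0], [0.003, 0, 0.05, 0, 0, 0], [0.003, 0, 0.06, 0, 0, 0], [0.003, 0, 0.068, 0, 0, 0], [0.003, 0, 0.076, 0, 0, 0], [0.003, 0, 0.08, 0, 0, 0], [0.003, 0, 0.08, 0, 0, 0], [0.003, 0, 0.08, 0, 0, 0]]},
)

```text
time_s: 6.38
tcp_pos: [0.503, -0.2413, 0.101]
eef_rot: [-180.0, 0.1, -73.0]
contact_force: [-0.2, -0.1, 0.3]
gripper_width: 0.0255
gripper_force: 30.0
```

```bash
python3 - <<'E'
from m import *
print(r.get_state()['tcp_pos'],r.get_state()['contact_force'])
c=cap('scene');W=cloud(c)
P=sel(W,[.5016,-.2386],.035,.025,.06);print(len(P),P.mean(0),rect(P))
cv2.imwrite('pics/l3.png',cv2.convertScaleAbs(cv2.resize(c['frame'][120:210,210:330,::-1],(800,600),interpolation=cv2.INTER_CUBIC),alpha=1.6))
E
```

```text
[ 0.5029529  -0.24129052  0.10098618] [-0.17920017 -0.09712066  0.32690501]
83 [ 0.50486083 -0.23374936  0.04593465] (array([ 506.3, -235.6]), array([23. , 32.6]), 49.7)
```

View pics/l3.png

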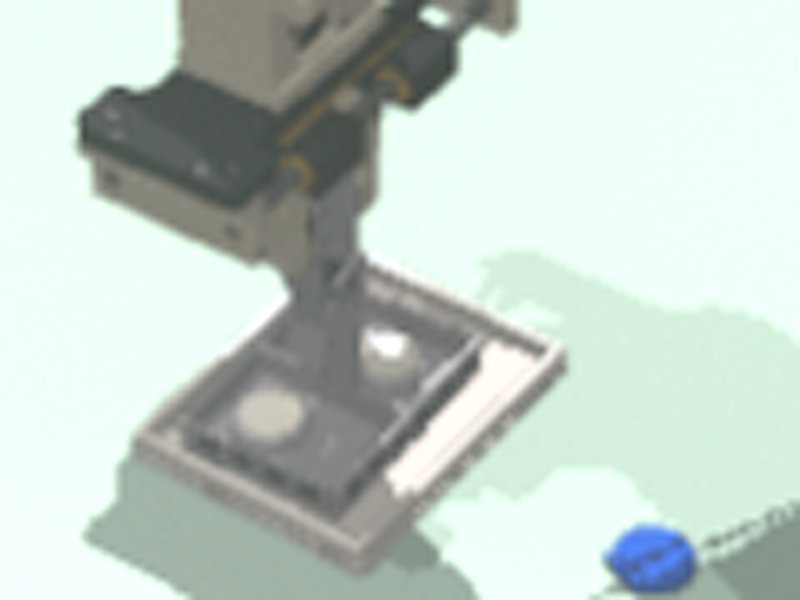

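The open jaws straddle the tab at about (330,350), with no contact force, so I release.

Emit:
pendant(
  deltas={"moves": [[0, 0, 0, 0, 0, 0], [0, 0, 0, 0, 0, 0], [0, 0, 0, 0, 0, 0], [0, 0, 0, 0, 0, 0], [0, 0, 0, 0, 0, 0], [0, 0, 0, 0, 0, 0], [0, 0, 0, 0, 0, 0], [0, 0, 0, 0, 0, 0]]},
  finger_gap=0.088,
)

```text
time_s: 7.1
tcp_pos: [0.503, -0.2412, 0.1011]
eef_rot: [-179.9, 0.1, -73.0]
contact_force: [-0.7, 0.3, 0.4]
gripper_width: 0.0733
gripper_force: 0.0
```

Emit:
pendant(
  deltas={"moves": [[0, 0, -0.01, 0, 0, 0], [0, 0, -0.025, 0, 0, 0], [0, 0, -0.05, 0, 0, 0], [0, 0, -0.08, 0, 0, 0], [0, 0, -0.09, 0, 0, 0], [-0.03, 0, -0.09, 0, 0, -0.0556], [-0.07, 0, -0.09, 0, 0, -0.1111], [-0.11, 0, -0.09, 0, 0, -0.1667], [-0.15, 0, -0.09, 0, 0, -0.2222], [-0.15, 0, -0.09, 0, 0, -0.2889], [-0.15, 0, -0.09, 0, 0, -0.3556], [-0.15, 0, -0.09, 0, 0, -0.4222]]},
)

```text
time_s: 8.1
tcp_pos: [0.4592, -0.0968, 0.1924]
eef_rot: [-179.9, -0.0, -34.6]
contact_force: [0.9, -0.2, -0.4]
gripper_width: 0.0876
gripper_force: 0.0
```

```bash
python3 - <<'E'
from m import *
C={n:cap(n) for n in('top','scene')}
for n in C:
    W=cloud(C[n]); c0=[.502,-.239]
    for a,b in((.04,.062),(.07,.08),(.08,.09),(.09,.1),(.1,.112),(.112,.122),(.122,.14)):
        P=sel(W,c0,.05,a,b);
        if len(P)>3: print(n,a,len(P),P.mean(0).round(4),rect(P))
    P=sel(W,c0,.05,.11,.16);print('max',np.sort(P[:,2])[-4:].round(4) if len(P) else '')
A=cv2.resize(C['scene']['frame'][120:220,210:310,::-1],(400,400),interpolation=cv2.INTER_CUBIC);B=cv2.resize(C['top']['frame'][200:300,310:410,::-1],(400,400))
cv2.imwrite('pics/l4.png',cv2.convertScaleAbs(np.hstack([A,B]),alpha=1.6))
E
```

```text
max 
scene 0.04 50 [ 0.503  -0.2365  0.0516] (array([ 503.8, -237.4]), array([11.2, 30.4]), 30.9)
scene 0.07 12 [ 0.5077 -0.2366  0.076 ] (array([ 509.2, -237. ]), array([17.9, 13.9]), 53.3)
scene 0.08 28 [ 0.5011 -0.2341  0.086 ] (array([ 501.8, -238.4]), array([29.4, 28.1]), 14.1)
scene 0.09 63 [ 0.5011 -0.2372  0.0947] (array([ 501.9, -238.1]), array([35.2, 26.3]), 27.7)
scene 0.1 42 [ 0.4974 -0.2415  0.1067] (array([ 502.5, -239.2]), array([43. , 20.6]), 21.1)
scene 0.112 30 [ 0.4968 -0.2405  0.1171] (array([ 502.9, -239.3]), array([46.7, 19.2]), 16.8)
scene 0.122 41 [ 0.4992 -0.2411  0.1266] (array([ 503.7, -238.9]), array([53.7, 21.7]), 20.7)
max [0.1305 0.131  0.1315 0.1322]
```

View pics/l4.png

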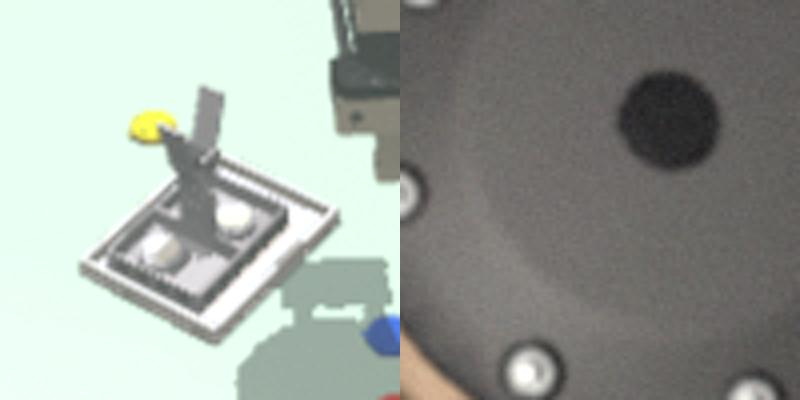

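The clip is closed on the tab and upright at about (200,160) left; the top camera's view is blocked by the arm. I re-approach, turned so the fingers close along the cheeks.

```bash
python3 d.py .5024 -.239 .17 17.6
```

```text
shift [0.1163 0.0914 0.0219] rot [ -0.1   -0.07 -52.44] at [ 0.4591 -0.0975  0.192 ] [-1.7988e+02 -2.0000e-02 -3.4840e+01] [ 12.1   2.4 -27.3  -0.1 -60.2  43.1] 8.2 0.0879563653621874 0.0 [-0.5 -1.3 -0.5]
```

Scaled: -52.44 degrees / 90 = -0.5827.

Emit:
pendant(
  deltas={"moves": [[0, 0, 0, 0, 0, -0.0778], [0.02, 0.015, 0, 0, 0, -0.1556], [0.05, 0.035, 0, 0, 0, -0.2333], [0.08, 0.06, 0, 0, 0, -0.3111], [0.1, 0.08, 0, 0, 0, -0.3889], [0.1163, 0.0914, 0, 0, 0, -0.4667], [0.1163, 0.0914, 0.01, 0, 0, -0.5333], [0.1163, 0.0914, 0.0219, -0.0011, -0.0008, -0.5827], [0.1163, 0.0914, 0.0219, -0.0011, -0.0008, -0.5827], [0.1163, 0.0914, 0.0219, -0.0011, -0.0008, -0.5827], [0.1163, 0.0914, 0.0219, -0.0011, -0.0008, -0.5827]]},
)

```text
time_s: 9.12
tcp_pos: [0.5021, -0.2396, 0.1698]
eef_rot: [180.0, 0.0, 17.2]
contact_force: [0.2, -0.4, 0.0]
gripper_width: 0.0877
gripper_force: 0.0
```

```bash
python3 d.py .5024 -.239 .0705 17.6
```

```text
shift [ 0.0005 -0.0005  0.0993] rot [ 0.02  0.04 -0.4 ] at [ 0.5021 -0.2396  0.1698] [1.7998e+02 4.0000e-02 1.7200e+01] [ -5.3  12.  -19.1   0.  -58.9 112.5] 9.1167 0.08766678311265413 0.0 [ 0.2 -0.4  0. ]
```

Scaled: -0.4 degrees / 90 = -0.0044.

Emit:
pendant(
  deltas={"moves": [[0.0005, -0.0005, 0.03, 0, 0, -0.0044], [0.0005, -0.0005, 0.055, 0, 0, -0.0044], [0.0005, -0.0005, 0.075, 0, 0, -0.0044], [0.0005, -0.0005, 0.088, 0, 0, -0.0044], [0.0005, -0.0005, 0.095, 0, 0, -0.0044], [0.0005, -0.0005, 0.0993, 0, 0, -0.0044], [0.0005, -0.0005, 0.0993, 0, 0, -0.0044], [0.0005, -0.0005, 0.0993, 0, 0, -0.0044]]},
)

```text
time_s: 9.78
tcp_pos: [0.5028, -0.2389, 0.0708]
eef_rot: [180.0, -0.0, 17.8]
contact_force: [-1.0, -0.0, -0.4]
gripper_width: 0.0876
gripper_force: 0.0
```

```bash
python3 d.py .5024 -.239 .0705 17.6; python3 - <<'E'
from m import *
c=cap('scene')
cv2.imwrite('pics/l5.png',cv2.convertScaleAbs(cv2.resize(c['frame'][115:205,210:330,::-1],(800,600),interpolation=cv2.INTER_CUBIC),alpha=1.6))
E
```

```text
shift [-0.0004 -0.      0.0003] rot [ 0.03 -0.01  0.22] at [ 0.5028 -0.2389  0.0708] [ 1.7997e+02 -1.0000e-02  1.7820e+01] [ -5.2  18.2 -25.7   0.  -46.1 113. ] 9.7833 0.08762866939304569 0.0 [-1.  -0.  -0.4]
```

View pics/l5.png

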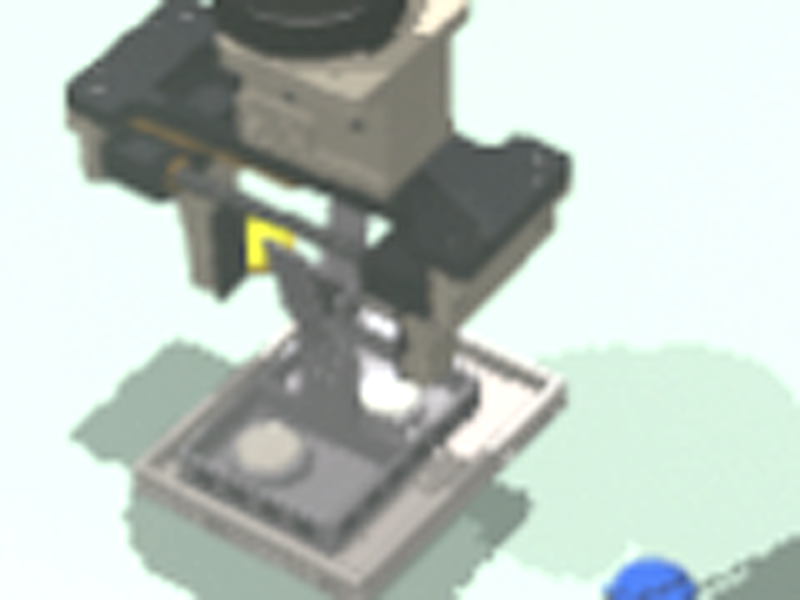

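The fingers are either side of the clip at about (215,260) and (430,340), with nothing touching. I close on the cheeks.

Emit:
pendant(
  deltas={"moves": [[0, 0, 0, 0, 0, 0], [0, 0, 0, 0, 0, 0], [0, 0, 0, 0, 0, 0], [0, 0, 0, 0, 0, 0], [0, 0, 0, 0, 0, 0], [0, 0, 0, 0, 0, 0], [0, 0, 0, 0, 0, 0], [0, 0, 0, 0, 0, 0], [0, 0, 0, 0, 0, 0], [0, 0, 0, 0, 0, 0], [0, 0, 0, 0, 0, 0], [0, 0, 0, 0, 0, 0]]},
  finger_gap=0.02,
  squeeze=40,
)

```text
time_s: 10.83
tcp_pos: [0.5021, -0.2389, 0.0698]
eef_rot: [-180.0, 0.1, 17.8]
contact_force: [0.4, -0.3, -0.4]
gripper_width: 0.0294
gripper_force: 40.0
```

```bash
python3 d.py .5024 -.239 .0705 17.6
```

```text
shift [ 0.0003  0.0002 -0.0007] rot [-0.01  0.06  0.24] at [ 0.5021 -0.2389  0.0698] [-1.7999e+02  6.0000e-02  1.7840e+01] [ -5.3  18.3 -25.7   0.  -46.  113.1] 10.8333 0.0293674366349966 39.99982416629791 [ 0.4 -0.3 -0.4]
```

The fingers hold the cheeks at 29.4 mm. I lift gently.

Emit:
pendant(
  deltas={"moves": [[0, 0, -0.001, 0, 0, 0], [0, 0, -0.002, 0, 0, 0], [0, 0, -0.004, 0, 0, 0], [0, 0, -0.006, 0, 0, 0], [0, 0, -0.009, 0, 0, 0], [0, 0, -0.012, 0, 0, 0], [0, 0, -0.015, 0, 0, 0], [0, 0, -0.018, 0, 0, 0], [0, 0, -0.021, 0, 0, 0], [0, 0, -0.023, 0, 0, 0], [0, 0, -0.024, 0, 0, 0], [0, 0, -0.024, 0, 0, 0]]},
)

```text
time_s: 11.83
tcp_pos: [0.5022, -0.2389, 0.0941]
eef_rot: [-180.0, 0.0, 17.8]
contact_force: [-1.1, -0.3, -2.1]
gripper_width: 0.0297
gripper_force: 40.0
```

```bash
python3 - <<'E'
from m import *
c=cap('scene')
W=cloud(c)
print(r.get_state()['contact_force'],r.get_state()['moment'])
cv2.imwrite('pics/l6.png',cv2.convertScaleAbs(cv2.resize(c['frame'][115:205,210:330,::-1],(800,600),interpolation=cv2.INTER_CUBIC),alpha=1.6))
E
```

```text
[-0.86446437  0.5675665  -3.12834895] [-0.06065319 -0.00733537  0.00993556]
```

View pics/l6.png

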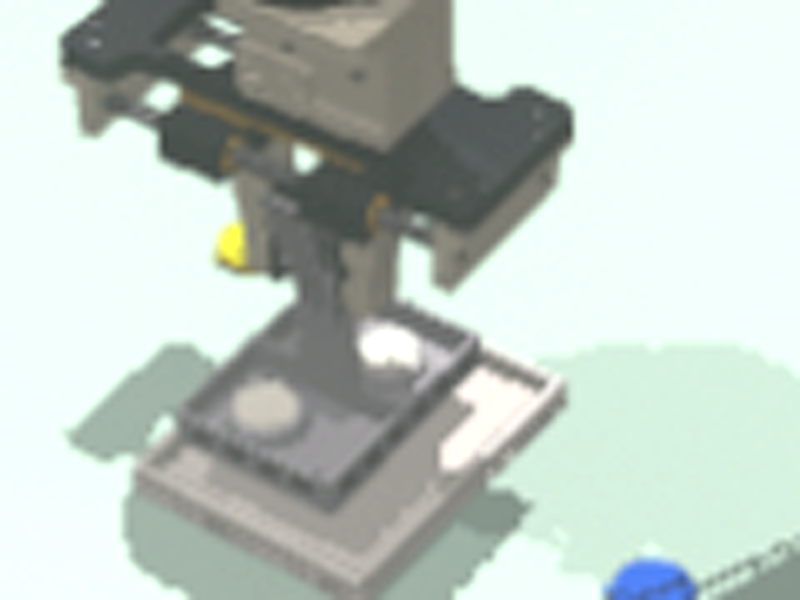

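The basket is clear of the dish, looks level, and holds both cases at about (265,405) and (390,345). I continue up another 100 mm.

Emit:
pendant(
  deltas={"moves": [[0, 0, -0.002, 0, 0, 0], [0, 0, -0.005, 0, 0, 0], [0, 0, -0.009, 0, 0, 0], [0, 0, -0.014, 0, 0, 0], [0, 0, -0.019, 0, 0, 0], [0, 0, -0.025, 0, 0, 0], [0, 0, -0.031, 0, 0, 0], [0, 0, -0.036, 0, 0, 0], [0, 0, -0.041, 0, 0, 0], [0, 0, -0.045, 0, 0, 0], [0, 0, -0.048, 0, 0, 0], [0, 0, -0.05, 0, 0, 0]]},
)

```text
time_s: 12.88
tcp_pos: [0.5022, -0.2388, 0.1443]
eef_rot: [-180.0, 0.0, 17.8]
contact_force: [-0.2, -0.4, -2.9]
gripper_width: 0.0294
gripper_force: 40.0
```

Emit:
pendant(
  deltas={"moves": [[0, 0, -0.002, 0, 0, 0], [0, 0, -0.005, 0, 0, 0], [0, 0, -0.009, 0, 0, 0], [0, 0, -0.014, 0, 0, 0], [0, 0, -0.019, 0, 0, 0], [0, 0, -0.025, 0, 0, 0], [0, 0, -0.031, 0, 0, 0], [0, 0, -0.036, 0, 0, 0], [0, 0, -0.041, 0, 0, 0], [0, 0, -0.045, 0, 0, 0], [0, 0, -0.048, 0, 0, 0], [0, 0, -0.05, 0, 0, 0]]},
)

```text
time_s: 13.88
tcp_pos: [0.5023, -0.2388, 0.1943]
eef_rot: [-180.0, 0.0, 17.8]
contact_force: [-0.1, 0.1, -1.9]
gripper_width: 0.0298
gripper_force: 40.0
```

Emit:
pendant(
  deltas={"moves": [[0, 0, 0, 0, 0, 0], [0, 0, 0, 0, 0, 0], [0, 0, 0, 0, 0, 0], [0, 0, 0, 0, 0, 0], [0, 0, 0, 0, 0, 0], [0, 0, 0, 0, 0, 0], [0, 0, 0, 0, 0, 0], [0, 0, 0, 0, 0, 0], [0, 0, 0, 0, 0, 0], [0, 0, 0, 0, 0, 0], [0, 0, 0, 0, 0, 0], [0, 0, 0, 0, 0, 0]]},
)

```text
time_s: 14.88
tcp_pos: [0.5022, -0.2388, 0.1938]
eef_rot: [-180.0, 0.1, 17.8]
contact_force: [0.1, -0.1, -1.9]
gripper_width: 0.0302
gripper_force: 40.0
```

```bash
python3 - <<'E'
from m import *
c=cap('scene'); W=cloud(c)
P=sel(W,[.502,-.239],.08,.1,.15); c0=P.mean(0)
rim=P[(P[:,2]>.125)]
A=np.c_[P[:,:2]-[.502,-.239],np.ones(len(P))]
print(len(P),np.percentile(P[:,2],[2,25,50,75,98]).round(4))
# floor/rim corners by quadrant in the basket frame
a=np.deg2rad(17.6);u=(P[:,:2]-[.502,-.239])@np.array([[np.cos(a),-np.sin(a)],[np.sin(a),np.cos(a)]])
for sx in(-1,1):
    for sy in(-1,1):
        q=P[(u[:,0]*sx>.04)&(u[:,1]*sy>.025)]
        if len(q): print(sx,sy,len(q),np.sort(q[:,2])[-6:].round(4),q[:,2].min().round(4))
cv2.imwrite('pics/l7.png',cv2.convertScaleAbs(cv2.resize(c['frame'][90:195,200:340,::-1],(800,600),interpolation=cv2.INTER_CUBIC),alpha=1.6))
E
```

```text
885 [0.1282 0.133  0.1382 0.142  0.1482]
-1 1 35 [0.1446 0.1461 0.1463 0.1467 0.1472 0.1473] 0.1278
1 -1 39 [0.1448 0.1452 0.1453 0.1467 0.1467 0.1479] 0.1252
1 1 50 [0.147  0.1471 0.1475 0.1483 0.1488 0.1494] 0.1296
```

View pics/l7.png

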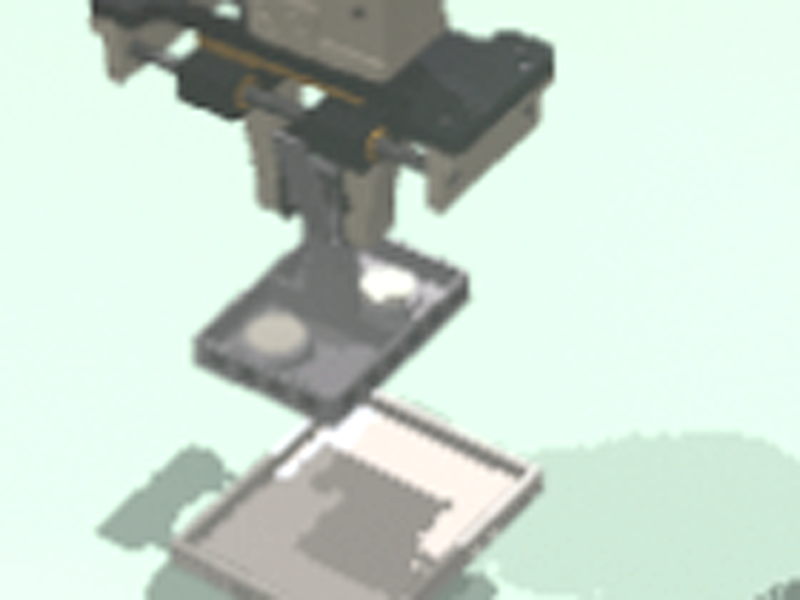

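The basket hangs level and still with both cases in it at about (275,333) and (388,285). Its rim is at about 0.147 m, so the underside is about 128 mm up. I'm handing in.

```bash
python3 -c "
from plant import r
print(r.close_job())"
```

```text
the job is handed in; nothing more can be done
None
```

The basket hangs level and still from the clip about 128 mm above the bench, with both watch cases in it and the gripper holding the clip by its cheeks; the job was handed in at about 15 s, and no verdict was shown.

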